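# Lock the pill splitter away in the medicine canister

## Robot

A 6-joint arm with a two-finger parallel gripper is mounted at the origin on the work surface. World frame = base frame: x ahead of the robot, y to its left, z up, the work surface at z = 0. Lengths are in m, angles in rad, forces in N, time in s.
With the tool pointing down it reaches from about 0.3 to 0.775 m from the base axis. Payload 14.6 kg.
Tool frame: the origin (TCP) lies midway between the tips of the shut fingers; the grasp point (between the pads) lies 19 mm behind it; x points along the fingers, z is the direction in which the jaws open and shut, and the axes are right-handed (so a half turn about x gives the same grasp; the last joint's range is limited). The gripper opens to 85 mm and grips with 20 to 120 N. Pads are 22 mm wide; open, the fingers measure 114 mm over their backs; the gripper's body (76 mm by 85 mm) begins 54 mm behind the grasp point. The pads swing forward as they close: fully open they stand 13 mm farther back than shut.
Start: joints at [1.155, 0.3, 1.521, -0, 1.321, -0.067], TCP at [0.188, 0.517, 0.231] pointing down, gripper open.
Joint ranges: [-3.03, 3.03], [-0.79, 2.21], [0.23, 2.52], [-1.04, 4.18], [0, 3.07], [-2.55, 2.55]. Speed limits (rad/s): [2.22, 2.22, 2.57, 3.14, 3.14, 3.14].

## Interface

Orientations are given as a unit quaternion [x, y, z, w].
In Python, from workcell import robot gives the robot as it stands.
- The arm moves only by the tool move_arm, never from a script. Its argument "targets" is a list of rows, each a list of 2 entries, a list of its own where there are three numbers: the shift along the tool's x, y, z in mm, then the turn, a rotation vector about the tool's x, y, z in degrees. In form: [[[x, y, z], [wx, wy, wz]], ...]. A call has 1 to 20 rows; each row is the pose to reach, as a shift and turn from the pose measured when the call began, along the tool's axes at that moment; what a row does not reach only later rows make up. A row lasts 1/12 s, in which the tool goes at most 41.7 mm and 7.16 degrees, less where a joint would pass 70% of its speed; a pose out of reach is approached as far as the arm can. A call with a gripper value outside its range is refused whole. "claw" is the finger opening in mm, from 0 to 85.4, set as the call begins (left out, the last holds). The fingers move at their own pace and stop on an object; the grip force is fixed at half the most. Time passes only in rows, so rows that repeat a pose let the fingers close. It gives the time, the measured TCP pose, the force and the opening at its end, in the units of the state.
- robot.read_state(): the state, without advancing time (a new reading comes with each control period).
- robot.capture(name): name is "scene" or "top" or "wrist"; returns the picture (480x640x3 uint8, red, green, blue); there is no depth.
- robot.camera_params(name): a dict with "fx", "fy", "cx", "cy" (pixels), "R" (3x3) and "t" (3): a world point X has camera coordinates R X + t. Camera axes: x right, y down, z forward; pixel columns grow to the right and rows downward; lengths in m; the calibration is good to about 2 mm. A picture is of the moment at which its call begins: read the wrist's pose just before it. camera_params takes no time and is no camera call; for the wrist camera it gives the pose at the moment of the call.
- robot.sign_off(): hands the job in, once; it reports no verdict.
The state is a dict: "time": time; "joint_pos": joint angles; "qvel": joint speeds; "joint_torque": joint torques, N m; "position": TCP position; "ee_rot": TCP orientation; "wrist_force": force on the tool from outside, world axes, zero at the start; "moment": the same for the moment, N m; "width": finger opening in m.
Only numpy, scipy, OpenCV 4.12 (cv2) and the standard library are available. Lean on these libraries where they do the work, as an engineer would, in place of code of your own. Each camera call takes 0.05 s, during which the arm holds its last target. There are 200 camera calls.

## Task

Set the steel pill splitter down gently, flat on the floor of the open medicine canister, and lay the loose lid on the canister without dropping it. Turn the lid by feel (anticlockwise from above, so as not to drag the lock ring shut) until its hidden lugs drop into the ring and it sinks flush, then turn it clockwise until the ring is locked at its stop, and let go. Leave everything else where it stands.

Things in the scene. Friction and masses are not known exactly. Their poses are not given: they have to be found in the camera images.
- splitter_center (a point): centre (half-way up) of the pill splitter, a closed steel box 76 long (its x) x 34 wide (its y) x 27.5 mm high, with a dark seam, 0.14 kg, lying flat in the caddy, whose inner floor is 5 mm above the sill; its hinged lid is shut and stays shut. Pinch it across its width, from above.
- lid_bar (a point): centre of the grip bar of the loose white canister lid (about 0.22 kg): bar 70 long (its x) x 16 wide (its y) x 28 mm high, standing across a round disc of 130 mm diameter, 12 mm thick; disc top 14 mm below this point. Starts right way up on the sill, this point 34 mm above it. Pinch the bar across its width, from above.
- canister_mouth (a point): centre of the mouth of the open aluminium canister, at rim height, 73 mm above the sill. With the lid riding on its lugs, the bar centre is 21 mm above this point and the disc 7 mm proud of the rim; once dropped in, the bar centre is 13 mm above it and the disc flush (1 mm under the rim).
- lock (a joint): turn of the lock ring in the canister's neck (rad): 0 = open, at its anticlockwise stop, as at the start; grows clockwise seen from above to its stop at 0.70 = locked. Stiff (0.12 N m), stays where left. The lid rides on it until, within a fifth of a turn, the lugs drop in by the lid's own weight if the bar is held loosely; then lid and ring turn together (play up to 0.14).
- caddy: shallow white plastic caddy fixed on the sill, 360 (its x) x 230 mm, rim 26 mm high, walls and floor 5 mm; origin at the centre of its underside
- lid: the same lid; origin on its axis at the foot of its lugs, 34 mm below the bar centre. Under the disc, out of sight, five equal, evenly spaced lugs 14 mm wide reach 8 mm down near the edge, at an untold angle to the bar. Disc's lower edge is bevelled 3 mm.
- canister: the canister, fixed to the sill; origin at the centre of its underside. Outside diameter 144, inside 136, height 73, inner floor 5 mm above the sill; the lid disc has 3 mm play in the rim. In the neck a grey lock ring, top 13 and underside 23 mm below the rim, clear opening 104 mm, has five evenly spaced slots, 4 mm wider than a lug each side; their angle is random, whatever the canister's yaw.
- tin1: lowest of a stack of three round pill tins in the caddy, 64 mm diameter, 24 mm high; not to be moved; origin at its underside
- tin2: middle tin of the stack; not to be moved; origin at its underside
- tin3: top tin of the stack; not to be moved; origin at its underside
- bottle1: white push-cap bottle in the caddy, 46 mm diameter, 100 mm high; not to be moved; origin at its underside
- bottle2: second, equal white bottle in the caddy; not to be moved; origin at its underside
- mug: white ceramic mug, 80 mm diameter, 90 mm high, handle at its +y; not to be moved; origin at its underside
- glasses_case: black glasses case 160 x 60 x 38 mm; not to be moved; origin at its underside
- spoon: steel spoon, 160 mm long along its x, lying on the sill near the robot; not to be moved; origin at sill height under its middle
- splitter: the splitter again; origin at the centre of its underside, 13.75 mm below its centre
Not all that is in view belongs to the job. Leave any pink or turquoise look-alike of the splitter alone.

How it is judged:
On the way, in this order (a step that is already met when the one before it is completed fails the run):
1. the splitter lies flat on the canister's floor, let go (horizontal distance between splitter_center and canister_mouth below 0.045 m and z of splitter_center in the frame of canister_mouth below -0.045 m and angle between splitter_center's own z axis and vertical below 0.15 rad and contact force between the fingers and splitter below 0.1 N), for 0.2 s.
2. the lid has dropped into the lock ring while the ring is still open (lock below 0.35) (z of lid_bar in the frame of canister_mouth between 0.008 and 0.016 m and horizontal distance between lid_bar and canister_mouth below 0.008 m and angle between lid_bar's own z axis and vertical below 0.05 rad and value of joint lock below 0.35 rad), for 0.1 s.
At the end, for the whole second after the job is handed in: The splitter lies flat (within 0.15 rad) inside the canister, within 45 mm of its axis, centre at least 45 mm below the rim; the lid is seated (bar centre 8 to 16 mm above the rim plane, within 8 mm of the axis, level within 0.05 rad); the lock ring is turned beyond 0.58 rad; both are at rest (horizontal distance between splitter_center and canister_mouth below 0.045 m and z of splitter_center in the frame of canister_mouth below -0.045 m and angle between splitter_center's own z axis and vertical below 0.15 rad and z of lid_bar in the frame of canister_mouth between 0.008 and 0.016 m and horizontal distance between lid_bar and canister_mouth below 0.008 m and angle between lid_bar's own z axis and vertical below 0.05 rad and value of joint lock above 0.58 rad and linear speed of each of lid, splitter below 0.02 m/s); the robot touches nothing.
It fails at once if a tin of the stack moved over 40 mm or tipped (distance of any of tin1, tin2, tin3 from where it was at the start of the episode above 0.04 m or angle between any of tin1, tin2, tin3's own z axis and vertical above 0.5 rad).
It fails at once if a bottle moved over 40 mm or tipped (distance of any of bottle1, bottle2 from where it was at the start of the episode above 0.04 m or angle between any of bottle1, bottle2's own z axis and vertical above 0.5 rad).
It fails at once if the mug, glasses case or spoon moved over 40 mm or tipped (distance of any of mug, glasses_case, spoon from where it was at the start of the episode above 0.04 m or angle between any of mug, glasses_case, spoon's own z axis and vertical above 0.5 rad).
It fails at once if the splitter is dropped (over about 25 mm) into or onto the canister (horizontal distance between splitter_center and canister_mouth below 0.06 m and contact force between the fingers and splitter below 0.1 N and linear speed of splitter above 0.7 m/s).
It fails at once if the lid is dropped (over about 25 mm) into or onto the canister (horizontal distance between lid_bar and canister_mouth below 0.06 m and contact force between the fingers and lid below 0.1 N and linear speed of lid above 0.7 m/s).
It also fails if it takes over 64 s, if anything falls off the work surface, if the arm or the gripper's body presses on something with over 40 N, if the wrist force passes 120 N, or if a joint passes its speed limit or range.

## Working session

There is one attempt and no reset: what is moved stays moved. The work goes in short steps, Python scripts to look and compute and a tool call to move; the robot and the scene stay as the last step left them, time stands still between calls to the robot, and variables do not carry over. Pictures are saved under pics/ and viewed, about 8 in all and at most 12, crops included, and the job is handed in when it is done.

Besides the shell and the picture viewer there is one more tool, called as name(argument=value, ...), one argument or row to a line, values as JSON. move_arm: Moves the arm, as the interface text tells. Its arguments: {"type":"object","properties":{"targets":{"type":"array"},"claw":{"type":"number"}},"required":["targets"]}

```bash
mkdir -p pics; ls; python3 - <<'E'
from workcell import robot
import cv2,numpy as np
s=robot.read_state();print(s)
for n in("scene","top"):
    im=robot.capture(n);cv2.imwrite(f"pics/{n}0.png",im[:,:,::-1]);p=robot.camera_params(n);print(n,p)
E
```

```text
pics
{'time': 0.0, 'joint_pos': array([ 1.15539157e+00,  3.00473587e-01,  1.52160798e+00, -8.29493624e-06,
        1.32070928e+00, -6.65904465e-02]), 'qvel': array([ 0.00112376, -0.00062157, -0.00076563,  0.00019318, -0.00201776,
        0.00200253]), 'joint_torque': array([-1.00975380e-03, -5.43490469e+01, -3.61793268e+01, -2.04528737e-05,
        3.92941176e-03,  9.32337855e-06]), 'position': array([0.18788113, 0.51665253, 0.23070857]), 'ee_rot': array([-0.40587499,  0.57953734,  0.40543133,  0.57881551]), 'wrist_force': array([-0.30871447, -0.41131307, -0.38114883]), 'moment': array([-0.02438263,  0.03673377, -0.01976781]), 'width': 0.08525893731664261}
scene {'fx': 623.0344067086186, 'fy': 623.0344067086186, 'cx': 318.6901213834794, 'cy': 244.93139191200666, 'R': array([[-0.04631123,  0.99890196, -0.00708174],
       [ 0.59646691,  0.0219653 , -0.80233705],
       [-0.8013005 , -0.04138124, -0.59682921]]), 't': array([ 0.05208984, -0.24175506,  1.91239185])}
top {'fx': 606.6147624966923, 'fy': 606.6147624966923, 'cx': 318.2343297712493, 'cy': 244.50362019265532, 'R': array([[ 0.00236947, -0.9999663 ,  0.00786069],
       [-0.99785618, -0.00287844, -0.06538164],
       [ 0.06540206, -0.00768892, -0.99782937]]), 't': array([-0.01305567,  0.51021977,  1.36584717])}
```

View pics/top0.png

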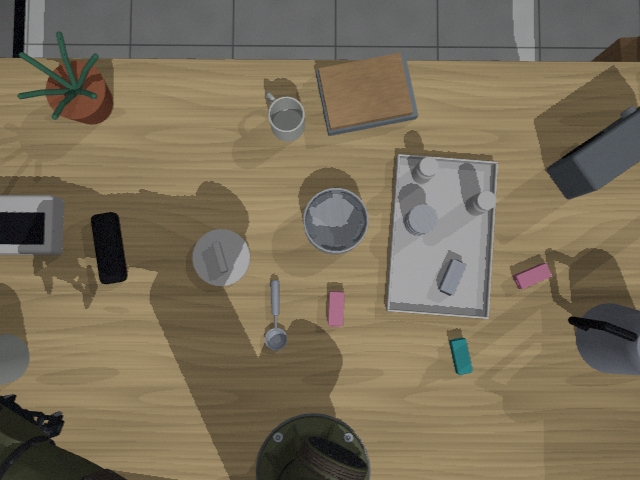

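View pics/scene0.png

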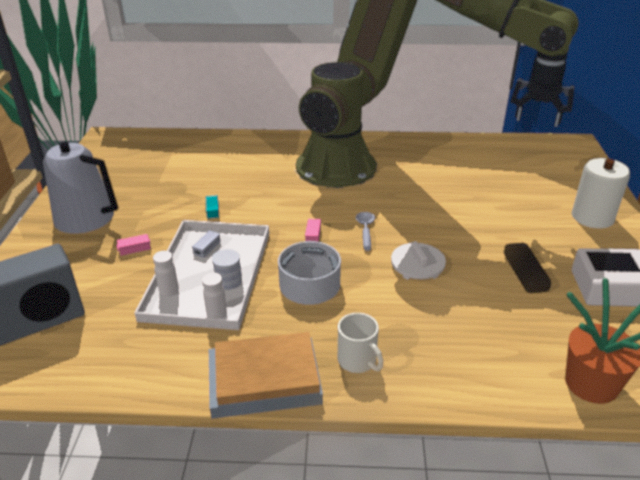

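Top view: the canister is at (336,220), the lid at (221,257) with its bar at about (218,257), and the caddy at (442,236). There are four splitter candidates: grey steel in the caddy at (453,275), pink at (336,308), pink at (532,275) and turquoise at (461,356). The grey one fits, being steel and lying in the caddy. I'll confirm it in an enlarged crop.

```bash
cat > h.py <<'E'
import numpy as np,cv2
from workcell import robot
def ray(p,u,v):
    R=np.array(p["R"]);t=np.array(p["t"])
    return -R.T@t, R.T@np.array([(u-p["cx"])/p["fx"],(v-p["cy"])/p["fy"],1.])
def onz(p,u,v,z):
    c,d=ray(p,u,v);return c+d*(z-c[2])/d[2]
def proj(p,X):
    q=np.array(p["R"])@np.array(X,float)+p["t"];return np.array([p["fx"]*q[0]/q[2]+p["cx"],p["fy"]*q[1]/q[2]+p["cy"]])
E
python3 - <<'E'
from h import *
im=cv2.imread("pics/top0.png");p=robot.camera_params("top")
c=lambda x,y,w,h,s:cv2.resize(im[y:y+h,x:x+w],None,fx=s,fy=s,interpolation=cv2.INTER_CUBIC)
a=np.hstack([c(420,240,66,70,6),c(185,222,70,70,5.6571) if 0 else cv2.resize(c(186,222,70,70,6),(400,420))])
cv2.imwrite("pics/crop1.png",np.vstack([cv2.resize(a,(796,420))]))
for n,u,v,z in(("can",336,220,.073),("lid",221,257,.02),("bar",218,257,.048),("spl",453,275,.0325),("tin",421,219,.077),("b1",425,165,.105),("b2",486,202,.105),("cadTL",397,155,.026),("cadTR",497,162,.026),("cadBL",388,313,.026),("cadBR",489,318,.026)): print(n,onz(p,u,v,z).round(4))
E
```

```text
can [ 0.5605 -0.0501  0.073 ]
lid [0.481  0.2088 0.02  ]
bar [0.4797 0.2112 0.048 ]
spl [ 0.4413 -0.3149  0.0325]
tin [ 0.5629 -0.236   0.077 ]
b1 [ 0.6768 -0.2407  0.105 ]
b2 [ 0.597  -0.3712  0.105 ]
cadTL [ 0.7154 -0.1914  0.026 ]
cadTR [ 0.7001 -0.4205  0.026 ]
cadBL [ 0.3557 -0.1689  0.026 ]
cadBR [ 0.345  -0.3964  0.026 ]
```

View pics/crop1.png

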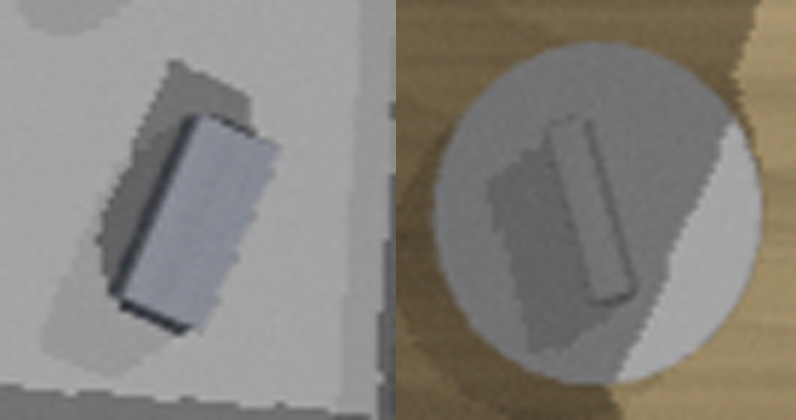

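```bash
cat >> h.py <<'E'
from scipy.spatial.transform import Rotation as Ro
def jaw(s=None):
    s=s or robot.read_state();M=Ro.from_quat(s["ee_rot"]).as_matrix();return np.degrees(np.arctan2(M[1,2],M[0,2]))
def goal(xyz,yaw=None,flip=False):
    "tool-frame shift (mm) and rotvec (deg) to TCP xyz, straight down, jaw opening along world yaw deg"
    s=robot.read_state();R0=Ro.from_quat(s["ee_rot"]);M=R0.as_matrix()
    if yaw is None: yaw=jaw(s)
    y=jaw(s)+(yaw-jaw(s)+90)%180-90+(180 if flip else 0)
    z=np.array([np.cos(np.radians(y)),np.sin(np.radians(y)),0]);x=np.array([0,0,-1.])
    T=np.column_stack([x,np.cross(z,x),z])
    print("shift",(M.T@(np.array(xyz)-s["position"])*1000).round(1),"rot",np.degrees((R0.inv()*Ro.from_matrix(T)).as_rotvec()).round(2),"jaw",jaw(s).round(1),"->",round(y,1),"q6",s["joint_pos"][5].round(2),"pos",s["position"].round(4),"t",round(s["time"],2))
E
python3 - <<'E'
from h import *
im=cv2.imread("pics/top0.png").astype(int);p=robot.camera_params("top")
sub=im[240:310,420:486];b,g,r=sub[...,0],sub[...,1],sub[...,2]
m=((b-r>10)&(g>115)).astype(np.uint8)
n,l,st,ce=cv2.connectedComponentsWithStats(m);k=1+st[1:,4].argmax()
cs,_=cv2.findContours((l==k).astype(np.uint8),0,2);rc=cv2.minAreaRect(cs[0]);bx=cv2.boxPoints(rc)+[420,240]
W=np.array([onz(p,u,v,.0325) for u,v in bx]);c=W.mean(0)
e=[W[1]-W[0],W[2]-W[1]];e.sort(key=np.linalg.norm);print(c,[np.linalg.norm(x) for x in e],"long yaw",np.degrees(np.arctan2(e[1][1],e[1][0])))
print(onz(p,221.2,257.3,.020),onz(p,220.4,256.7,.048))
w=robot.camera_params("wrist");print("wristcam pos",-w["R"].T@w["t"],"fwd",w["R"][2],w["fx"])
yw=np.degrees(np.arctan2(e[1][1],e[1][0]))+90
goal([c[0],c[1],.2],yw)
E
```

```text
[ 0.43777854 -0.31514047  0.0325    ] [np.float64(0.031530125381660064), np.float64(0.07478264028473042)] long yaw -23.785078114651625
[0.48032217 0.20830466 0.02      ] [0.48042073 0.20583726 0.048     ]
wristcam pos [0.10928082 0.54512777 0.37303571] fwd [ 0.30274202 -0.11224584 -0.94643972] 376.49543579386216
shift [  31.5 -519.1 -696.3] rot [ 3.8  -0.06 -0.  ] jaw 70.0 -> 66.2 q6 -0.07 pos [0.1879 0.5167 0.2308] t 0.1
```

move_arm(
  targets=[
    [[30,-260,-350],[2,0,0]],
    [[30,-260,-350],[2,0,0]],
    [[30,-519,-696],[4,0,0]],
    [[30,-519,-696],[4,0,0]],
    [[30,-519,-696],[4,0,0]],
    [[30,-519,-696],[4,0,0]],
    [[30,-519,-696],[4,0,0]],
    [[30,-519,-696],[4,0,0]],
    [[30,-519,-696],[4,0,0]],
    [[30,-519,-696],[4,0,0]],
    [[30,-519,-696],[4,0,0]],
    [[30,-519,-696],[4,0,0]],
    [[30,-519,-696],[4,0,0]],
    [[30,-519,-696],[4,0,0]],
    [[30,-519,-696],[4,0,0]],
    [[30,-519,-696],[4,0,0]],
    [[30,-519,-696],[4,0,0]],
    [[30,-519,-696],[4,0,0]],
    [[30,-519,-696],[4,0,0]],
    [[30,-519,-696],[4,0,0]],
  ],
  claw=65,
)

```text
time: 1.77
position: [0.4275, -0.2829, 0.2021]
ee_rot: [-0.385, 0.593, 0.385, 0.593]
wrist_force: [0.2, -0.4, 0.6]
width: 0.065
```

move_arm(
  targets=[
    [[0,0,0],[0,0,0]],
    [[0,0,0],[0,0,0]],
  ],
)

```text
time: 1.93
position: [0.4271, -0.2842, 0.2009]
ee_rot: [-0.384, 0.594, 0.385, 0.593]
wrist_force: [-0.8, -0.0, -0.5]
width: 0.0647
```

```bash
python3 - <<'E'
from h import *
goal([.4378,-.3151,.2],66.2)
w=robot.camera_params("wrist");im=robot.capture("wrist")[:,:,::-1].copy();cv2.imwrite("pics/w1.png",im)
print(proj(w,[.4378,-.3151,.0325]),-w["R"].T@w["t"])
np.savez("w1.npz",**w)
E
```

```text
shift [  0.8 -22.4 -23.8] rot [-0.35 -0.02 -0.15] jaw 65.9 -> 66.2 q6 -1.81 pos [ 0.4271 -0.2842  0.2009] t 1.93
[294.13413026 239.12220188] [ 0.35105811 -0.25039703  0.34334039]
```

View pics/w1.png

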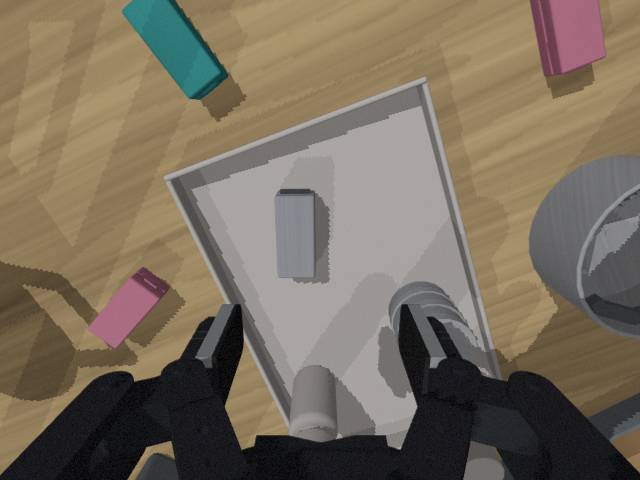

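The wrist view shows the grey splitter's top at corners (276,195), (314,195), (315,277), (279,277). It is square to the jaws and has clear space around it. The pink and turquoise look-alikes lie outside the caddy.

```bash
python3 - <<'E'
from h import *
w=dict(np.load("w1.npz"))
W=np.array([onz(w,*q,.0325) for q in((276,195),(314,195),(315,277),(278,277))]);c=W.mean(0);print(W.round(4),c)
e=(W[1]+W[0]-W[2]-W[3])/2;print(np.linalg.norm(e),np.degrees(np.arctan2(e[1],e[0])))
c=(c+[.4378,-.3151,.0325])/2;print(c);yaw=np.degrees(np.arctan2(e[1],e[0]))-90
goal([c[0],c[1],.1],yaw)
goal([c[0],c[1],.008],yaw)
E
```

```text
[[ 0.3963 -0.3121  0.0325]
 [ 0.4093 -0.2831  0.0325]
 [ 0.4781 -0.3135  0.0325]
 [ 0.4644 -0.344   0.0325]] [ 0.43704562 -0.31315552  0.0325    ]
0.07520618377222965 155.55862898881895
[ 0.43742281 -0.31412776  0.0325    ]
shift [101.3 -22.4 -24.2] rot [ 0.36 -0.02 -0.12] jaw 65.9 -> 65.6 q6 -1.81 pos [ 0.427  -0.2829  0.2013] t 1.98
shift [193.3 -22.6 -24.2] rot [ 0.36 -0.02 -0.12] jaw 65.9 -> 65.6 q6 -1.81 pos [ 0.427  -0.2829  0.2013] t 1.98
```

move_arm(
  targets=[
    [[90,-22,-24],[0,0,0]],
    [[90,-22,-24],[0,0,0]],
    [[90,-22,-24],[0,0,0]],
    [[160,-22,-24],[0,0,0]],
    [[160,-22,-24],[0,0,0]],
    [[180,-22,-24],[0,0,0]],
    [[194,-22,-24],[0,0,0]],
    [[194,-22,-24],[0,0,0]],
    [[194,-22,-24],[0,0,0]],
  ],
)

```text
time: 2.73
position: [0.4372, -0.313, 0.0082]
ee_rot: [-0.384, 0.594, 0.386, 0.593]
wrist_force: [0.1, -0.3, 0.9]
width: 0.0652
```

```bash
python3 - <<'E'
from h import *
for i in range(2): 
  im=robot.capture("wrist");s=robot.read_state();print(s["position"],s["wrist_force"])
goal([.4374,-.3141,.008],65.6)
E
```

```text
[ 0.43757259 -0.3134847   0.00890455] [ 0.67853211 -0.05328273 -0.39722578]
[ 0.43771511 -0.3137361   0.00912455] [ 0.13809469 -0.22127919  0.42426296]
shift [ 1.1  0.1 -0.5] rot [ 0.36 -0.05 -0.  ] jaw 66.0 -> 65.6 q6 -1.84 pos [ 0.4377 -0.3137  0.0091] t 2.83
```

Well aligned, so I'll close and lift.

move_arm(
  targets=[
    [[0,0,0],[0,0,0]],
    [[0,0,0],[0,0,0]],
    [[0,0,0],[0,0,0]],
    [[0,0,0],[0,0,0]],
    [[0,0,0],[0,0,0]],
    [[0,0,0],[0,0,0]],
    [[0,0,0],[0,0,0]],
    [[0,0,0],[0,0,0]],
  ],
  claw=20,
)

```text
time: 3.5
position: [0.4382, -0.3141, 0.0105]
ee_rot: [-0.386, 0.593, 0.384, 0.593]
wrist_force: [-2.2, 2.1, 10.2]
width: 0.033
```

```bash
python3 - <<'E'
from h import *
s=robot.read_state();print(s["width"],s["position"])
# canister: rim outer from top image
im=cv2.imread("pics/top0.png");p=robot.camera_params("top")
sub=im[170:270,286:388];hsv=cv2.cvtColor(sub,cv2.COLOR_BGR2HSV)
m=(hsv[...,1]<60).astype(np.uint8)*255
m=cv2.morphologyEx(m,cv2.MORPH_OPEN,np.ones((3,3)))
cs,_=cv2.findContours(m,cv2.RETR_EXTERNAL,cv2.CHAIN_APPROX_NONE);k=max(cs,key=cv2.contourArea)
print(cv2.minEnclosingCircle(k),cv2.fitEllipse(k),cv2.boundingRect(k))
cv2.imwrite("pics/can.png",np.hstack([cv2.resize(sub,None,fx=4,fy=4),cv2.resize(cv2.cvtColor(m,8),None,fx=4,fy=4)])[:, :800])
E
```

```text
0.03304520080942223 [ 0.43823711 -0.31413419  0.01045913]
((49.342105865478516, 50.605262756347656), 33.45170211791992) ((49.23048400878906, 50.362510681152344), (65.05278778076172, 65.90140533447266), 29.115724563598633) (17, 18, 66, 66)
```

```bash
python3 - <<'E'
from h import *
p=robot.camera_params("top");print(onz(p,335.25,220.4,.073))
goal([.4382,-.3141,.18],65.6)
goal([.555,-.051,.19],65.6)
E
```

```text
[ 0.55963241 -0.04846363  0.073     ]
shift [-169.5   -0.2   -0.2] rot [ 0.36 -0.08  0.1 ] jaw 66.0 -> 65.6 q6 -1.84 pos [ 0.4382 -0.3141  0.0105] t 3.5
shift [-179.9    0.3  287.6] rot [ 0.36 -0.08  0.1 ] jaw 66.0 -> 65.6 q6 -1.84 pos [ 0.4382 -0.3141  0.0105] t 3.5
```

move_arm(
  targets=[
    [[-30,0,0],[0,0,0]],
    [[-70,0,0],[0,0,0]],
    [[-110,0,0],[0,0,0]],
    [[-150,0,0],[0,0,0]],
    [[-180,0,30],[0,0,0]],
    [[-180,0,70],[0,0,0]],
    [[-180,0,110],[0,0,0]],
    [[-180,0,150],[0,0,0]],
    [[-180,0,190],[0,0,0]],
    [[-180,0,230],[0,0,0]],
    [[-180,0,260],[0,0,0]],
    [[-180,0,288],[0,0,0]],
    [[-180,0,288],[0,0,0]],
    [[-180,0,288],[0,0,0]],
    [[-180,0,288],[0,0,0]],
  ],
)

```text
time: 4.75
position: [0.5551, -0.0511, 0.1901]
ee_rot: [-0.386, 0.593, 0.384, 0.593]
wrist_force: [0.0, -0.4, -1.4]
width: 0.0328
```

```bash
python3 - <<'E'
from h import *
w=robot.camera_params("wrist");im=robot.capture("wrist")[:,:,::-1].copy();cv2.imwrite("pics/w2.png",im)
s=robot.read_state();print(s["width"],s["position"],s["wrist_force"],proj(w,[.5605,-.05,.073]))
np.savez("w2.npz",**w)
E
```

```text
0.03302486136415991 [ 0.5550641  -0.05151413  0.19014193] [-0.68963852 -0.04973952 -0.76498963] [326.05330022 237.76656149]
```

View pics/w2.png

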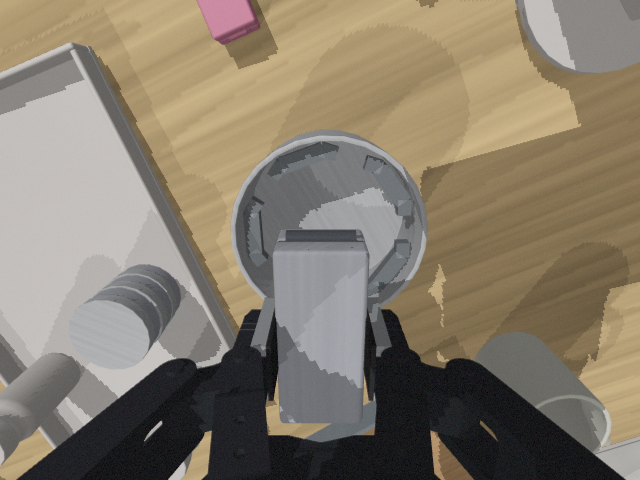

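The wrist view shows the splitter held level, with its face at (275–368, 232–422). It is over the canister, whose rim runs from left (233,230) over the top (330,133) to right (425,228). I'll lower it now.

move_arm(
  targets=[
    [[20,-4,4],[0,0,0]],
    [[60,-4,4],[0,0,0]],
    [[95,-4,4],[0,0,0]],
    [[125,-4,4],[0,0,0]],
    [[150,-4,4],[0,0,0]],
    [[163,-4,4],[0,0,0]],
    [[170,-4,4],[0,0,0]],
    [[174,-4,4],[0,0,0]],
    [[176,-4,4],[0,0,0]],
    [[178,-4,4],[0,0,0]],
    [[178,-4,4],[0,0,0]],
  ],
)

```text
time: 5.72
position: [0.561, -0.05, 0.013]
ee_rot: [-0.386, 0.593, 0.384, 0.594]
wrist_force: [0.5, 0.0, -1.7]
width: 0.0325
```

move_arm(
  targets=[
    [[1,0,0],[0,0,0]],
    [[2,0,0],[0,0,0]],
    [[3,0,0],[0,0,0]],
    [[3,0,0],[0,0,0]],
  ],
)

```text
time: 6.05
position: [0.5613, -0.05, 0.0105]
ee_rot: [-0.386, 0.593, 0.383, 0.594]
wrist_force: [-0.9, 0.2, 2.6]
width: 0.0329
```

Contact is felt: the force went from -1.7 to +2.6 N. I'll open slightly, to 46 mm so the fingers stay clear of the neck, and rise.

move_arm(
  targets=[
    [[0,0,0],[0,0,0]],
    [[0,0,0],[0,0,0]],
    [[0,0,0],[0,0,0]],
    [[0,0,0],[0,0,0]],
    [[0,0,0],[0,0,0]],
    [[-20,0,0],[0,0,0]],
    [[-50,0,0],[0,0,0]],
    [[-90,0,0],[0,0,0]],
    [[-130,0,0],[0,0,0]],
    [[-170,0,0],[0,0,0]],
    [[-190,0,0],[0,0,0]],
    [[-190,0,0],[0,0,0]],
  ],
  claw=46,
)

```text
time: 7.05
position: [0.5623, -0.0497, 0.206]
ee_rot: [-0.388, 0.591, 0.381, 0.596]
wrist_force: [0.1, -0.3, -0.1]
width: 0.0462
```

```bash
python3 - <<'E'
from h import *
p=robot.camera_params("top")
im=robot.capture("top")[:,:,::-1].copy();cv2.imwrite("pics/top1.png",im)
# move back from canister for a wrist view, camera over the canister axis roughly
s=robot.read_state();w=robot.camera_params("wrist");C=-w["R"].T@w["t"];print("cam",C,"fwd",w["R"][2],s["width"])
goal([.53,-.02,.2])
# lid: disc and bar from the first image
yawbar=None
W=[onz(p,186+x/5.714,222+y/6,.048) for x,y in((154,120),(189,118),(239,290),(204,305))]
e=(W[0]+W[1]-W[2]-W[3])/2;print("bar",np.mean(W,0),np.linalg.norm(e),np.degrees(np.arctan2(e[1],e[0])))
E
```

```text
cam [ 0.48393897 -0.01534455  0.34453609] fwd [ 0.30182126 -0.13582331 -0.94363974] 0.04575329972487222
shift [ 2.7 40.9 14.2] rot [-0.    0.02  0.48] jaw 65.9 -> 65.9 q6 -1.3 pos [ 0.5615 -0.0496  0.203 ] t 7.1
bar [0.48045348 0.20587583 0.048     ] 0.06913715613473985 17.050625880704427
```

move_arm(
  targets=[
    [[-10,-35,0],[0,0,0]],
    [[-20,-50,0],[0,0,0]],
    [[-20,-50,0],[0,0,0]],
    [[-20,-50,0],[0,0,0]],
    [[-20,-50,0],[0,0,0]],
  ],
  claw=60,
)

```text
time: 7.52
position: [0.6062, -0.0697, 0.2218]
ee_rot: [-0.387, 0.592, 0.383, 0.594]
wrist_force: [0.5, -0.4, 0.9]
width: 0.0601
```

```bash
python3 - <<'E'
from h import *
w=robot.camera_params("wrist");im=robot.capture("wrist")[:,:,::-1].copy();cv2.imwrite("pics/w3.png",im)
np.savez("w3.npz",**w);print(proj(w,[.5605,-.049,.073]))
E
```

```text
[321.6780737  155.47534025]
```

View pics/w3.png

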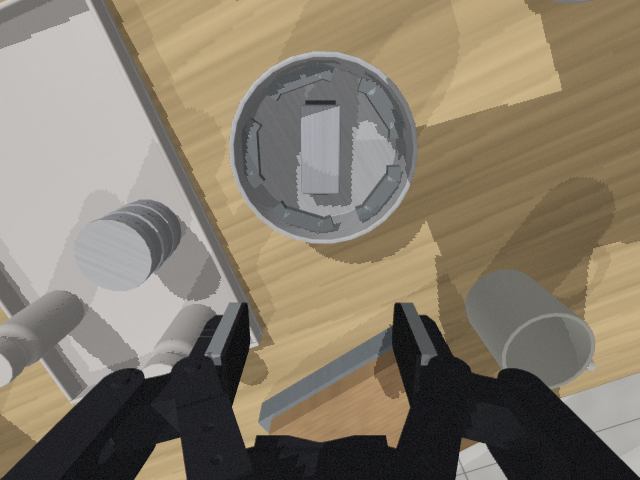

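The splitter lies flat and central in the canister, with its top at (302–339, 104–193). The whole rim is visible: columns 230–417, rows 52–243. Next I fit the rim.

```bash
python3 - <<'E'
from h import *
from scipy.optimize import least_squares
def fit(im,p,c0,r,z,lo,hi):
    # outer edge: along radial lines, strongest saturation step
    S=cv2.GaussianBlur(cv2.cvtColor(im,cv2.COLOR_BGR2HSV)[...,1],(3,3),0).astype(float);P=[]
    u0,v0=c0
    for a in np.radians(np.arange(0,360,6)):
        t=np.arange(lo,hi,.5);u=u0+t*np.cos(a);v=v0+t*np.sin(a)
        q=cv2.remap(S.astype(np.float32),u[None].astype(np.float32),v[None].astype(np.float32),1)[0]
        g=q[4:]-q[:-4];k=g.argmax()
        if g[k]>25:P.append(onz(p,u[k+2],v[k+2],z)[:2])
    P=np.array(P)
    f=least_squares(lambda x:np.hypot(*(P-x[:2]).T)-x[2],[*P.mean(0),r],loss="soft_l1",f_scale=.001)
    return f.x.round(4),len(P),np.abs(f.fun).mean().round(5)
w=dict(np.load("w3.npz"));print("can wrist",fit(cv2.imread("pics/w3.png"),w,(323.5,147.5),.072,.073,75,115))
p=robot.camera_params("top");im=cv2.imread("pics/top1.png")
print("can top",fit(im,p,(335.3,220.5),.072,.073,26,42))
print("lid top",fit(im,p,(221.2,257.3),.065,.02,22,36))
E
```

```text
can wrist (array([ 0.5606, -0.0479,  0.0714]), 60, np.float64(0.00017))
can top (array([ 0.5568, -0.0457,  0.0713]), 20, np.float64(0.00326))
lid top (array([0.4808, 0.2091, 0.0651]), 60, np.float64(0.0005))
```

```bash
python3 - <<'E'
from h import *
goal([.452,.200,.21],107.05,flip=True)
E
```

```text
shift [ 10.5 250.8 183.3] rot [138.88   0.43   0.18] jaw 65.9 -> 287.0 q6 -1.32 pos [ 0.6061 -0.0696  0.2221] t 7.57
```

move_arm(
  targets=[
    [[10,251,183],[139,0,0]],
    [[10,251,183],[139,0,0]],
    [[10,251,183],[139,0,0]],
    [[10,251,183],[139,0,0]],
    [[10,251,183],[139,0,0]],
    [[10,251,183],[139,0,0]],
    [[10,251,183],[139,0,0]],
    [[10,251,183],[139,0,0]],
    [[10,251,183],[139,0,0]],
    [[10,251,183],[139,0,0]],
    [[10,251,183],[139,0,0]],
    [[10,251,183],[139,0,0]],
    [[10,251,183],[139,0,0]],
    [[10,251,183],[139,0,0]],
    [[10,251,183],[139,0,0]],
    [[10,251,183],[139,0,0]],
    [[10,251,183],[139,0,0]],
    [[10,251,183],[139,0,0]],
    [[10,251,183],[139,0,0]],
    [[10,251,183],[139,0,0]],
  ],
)

```text
time: 9.23
position: [0.4508, 0.1998, 0.2099]
ee_rot: [0.423, 0.565, -0.423, 0.569]
wrist_force: [1.1, -0.5, 0.4]
width: 0.06
```

move_arm(
  targets=[
    [[0,0,0],[0,0,0]],
    [[0,0,0],[0,0,0]],
  ],
)

```text
time: 9.4
position: [0.4501, 0.1997, 0.2094]
ee_rot: [0.422, 0.566, -0.422, 0.569]
wrist_force: [-0.0, -0.1, -0.8]
width: 0.06
```

```bash
python3 - <<'E'
from h import *
goal([.452,.200,.21],107.05)
w=robot.camera_params("wrist");im=robot.capture("wrist")[:,:,::-1].copy();cv2.imwrite("pics/w4.png",im)
np.savez("w4.npz",**w);print(proj(w,[.4806,.2085,.048]))
E
```

```text
shift [-0.5  1.9  0.3] rot [-0.29  0.25 -0.17] jaw -73.2 -> -73.0 q6 1.63 pos [0.4501 0.1997 0.2094] t 9.4
[320.11000462 177.23463432]
```

View pics/w4.png

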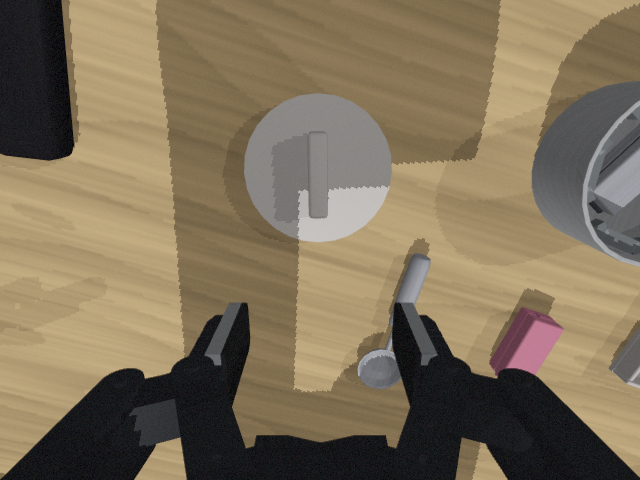

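The lid lies right way up, with its disc at (318,168) and its bar at corners (308,132), (326,132), (328,217), (309,217). It is square to the jaws. The spoon at (380,370) is clear of the fingers' path.

```bash
python3 - <<'E'
from h import *
w=dict(np.load("w4.npz"))
W=np.array([onz(w,*q,.048) for q in((308,132),(326,132),(328,217),(309,217))]);print(W.mean(0));e=(W[0]+W[1]-W[2]-W[3])/2
y=np.degrees(np.arctan2(e[1],e[0]));print(np.linalg.norm(e),y)
im=cv2.imread("pics/w4.png");S=cv2.cvtColor(im,cv2.COLOR_BGR2HSV)[...,1];m=(S<45).astype(np.uint8);n,l,st,ce=cv2.connectedComponentsWithStats(m)
k=l[110,320];cs,_=cv2.findContours((l==k).astype(np.uint8),0,1);c=max(cs,key=cv2.contourArea);P=np.array([onz(w,*q,.02)[:2] for q in c[:,0]])
print(st[k],"disc",cv2.minEnclosingCircle((P*1000).astype(np.float32)))
goal([.4806,.2085,.032],107)
E
```

```text
[0.48098109 0.21057865 0.048     ]
0.06851874200954448 17.55306447155137
[  244    93   148   149 17191] disc ((479.8033447265625, 210.5689239501953), 64.96507263183594)
shift [177.7  31.   -0.4] rot [-0.2   0.25 -0.19] jaw -73.2 -> -73.0 q6 1.62 pos [0.4503 0.1997 0.2096] t 9.45
```

move_arm(
  targets=[
    [[30,32,-1],[-0.5,0,0]],
    [[70,32,-1],[-0.5,0,0]],
    [[110,32,-1],[-0.5,0,0]],
    [[145,32,-1],[-0.5,0,0]],
    [[170,32,-1],[-0.5,0,0]],
    [[180,32,-1],[-0.5,0,0]],
    [[184,32,-1],[-0.5,0,0]],
    [[184,32,-1],[-0.5,0,0]],
    [[184,32,-1],[-0.5,0,0]],
  ],
  claw=40,
)

```text
time: 10.2
position: [0.4822, 0.2097, 0.0272]
ee_rot: [0.42, 0.567, -0.418, 0.572]
wrist_force: [-0.1, -0.5, 0.4]
width: 0.0398
```

move_arm(
  targets=[
    [[0,0,0],[0,0,0]],
    [[0,0,0],[0,0,0]],
    [[0,0,0],[0,0,0]],
    [[0,0,0],[0,0,0]],
    [[0,0,0],[0,0,0]],
    [[0,0,0],[0,0,0]],
    [[0,0,0],[0,0,0]],
    [[0,0,0],[0,0,0]],
  ],
  claw=5,
)

```text
time: 10.87
position: [0.4831, 0.2101, 0.029]
ee_rot: [0.42, 0.567, -0.417, 0.573]
wrist_force: [-1.7, -0.8, 10.3]
width: 0.0149
```

```bash
python3 - <<'E'
from h import *
s=robot.read_state();print(s["width"],s["wrist_force"]);goal([.4805,.2098,.15],107.2)
E
```

```text
0.01489976737830415 [-1.6853822  -0.84479517 10.32539906]
shift [-1.21e+02 -1.60e+00 -1.00e-01] rot [ 0.16  0.23 -0.49] jaw -72.6 -> -72.8 q6 1.61 pos [0.4831 0.2101 0.029 ] t 10.87
```

move_arm(
  targets=[
    [[-20,0,0],[0,0,0]],
    [[-50,0,0],[0,0,0]],
    [[-85,0,0],[0,0,0]],
    [[-110,0,0],[0,0,0]],
    [[-121,0,20],[0,0,0]],
    [[-121,-1,50],[0,0,0]],
    [[-121,-1,85],[0,0,0]],
    [[-121,-1,120],[0,0,0]],
    [[-121,-1,155],[0,0,0]],
    [[-121,-1,190],[0,0,0]],
    [[-121,-1,220],[0,0,0]],
    [[-121,-1,245],[0,0,0]],
    [[-121,-1,262],[0,0,0]],
    [[-121,-1,270],[0,0,0]],
    [[-121,-1,270],[0,0,0]],
    [[-121,-1,270],[0,0,0]],
    [[-121,-1,270],[0,0,0]],
  ],
)

```text
time: 12.28
position: [0.5613, -0.0467, 0.1512]
ee_rot: [0.42, 0.567, -0.417, 0.573]
wrist_force: [-0.8, 0.1, -2.4]
width: 0.0145
```

```bash
python3 - <<'E'
from h import *
s=robot.read_state();print(s["width"],s["wrist_force"],s["moment"]);goal([.5627,-.0477,.100],-72.6)
w=robot.camera_params("wrist");im=robot.capture("wrist")[:,:,::-1].copy();cv2.imwrite("pics/w5.png",im);np.savez("w5.npz",**w)
t=robot.capture("top")[:,:,::-1].copy();cv2.imwrite("pics/top2.png",t)
E
```

```text
0.014547209485434136 [-0.81339431  0.12957108 -2.43902159] [0.06106366 0.07645484 0.04609411]
shift [51.3  0.6  1.2] rot [ 0.02  0.22 -0.49] jaw -72.6 -> -72.6 q6 1.12 pos [ 0.5613 -0.0467  0.1512] t 12.28
```

View pics/w5.png

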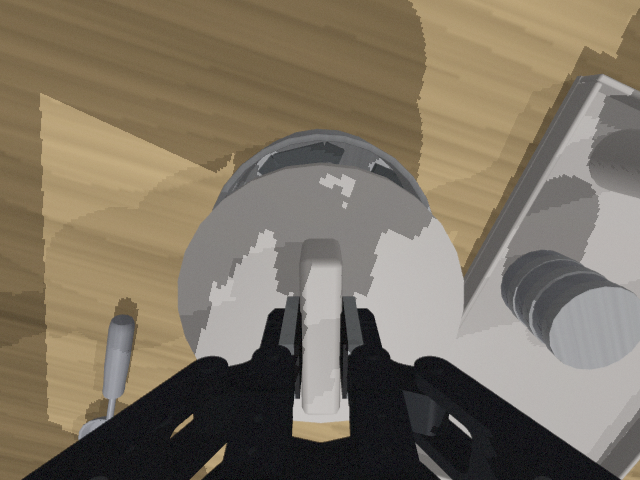

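The lid is held level, with its bar at (301–341, 240–414). The disc edge runs from (178,290) over (320,165) to (463,290), and the rim arc shows behind it with its top at (320,132). I measure the offset between the two circles.

```bash
python3 - <<'E'
from h import *
from scipy.optimize import least_squares
w=dict(np.load("w5.npz"));im=cv2.imread("pics/w5.png");hsv=cv2.cvtColor(im,cv2.COLOR_BGR2HSV);S=cv2.GaussianBlur(hsv[...,1],(3,3),0).astype(np.float32)
V=cv2.GaussianBlur(hsv[...,2],(3,3),0).astype(np.float32)
def edge(I,c,a,lo,hi):
    t=np.arange(lo,hi,.5);u=(c[0]+t*np.cos(a)).astype(np.float32);v=(c[1]+t*np.sin(a)).astype(np.float32)
    q=cv2.remap(I,u[None],v[None],1)[0];g=np.abs(q[4:]-q[:-4]);k=g.argmax();return (u[k+2],v[k+2]),g[k]
def fit(P,r):
    P=np.array(P);f=least_squares(lambda x:np.hypot(*(P-x).T)-r,P.mean(0)+[-.03,0],loss="soft_l1",f_scale=.0005);return f.x.round(4),len(P),np.abs(f.fun).mean().round(5)
can=[];pix=[]
for d in range(-140,-39,3):
    q,g=edge(S,(322,235),np.radians(d),85,125)
    if g>20: can.append(onz(w,*q,.073)[:2]);pix.append(q)
print("can r.072",fit(can,.072))
disc=[]
for d in list(range(-200,-158,3))+list(range(-20,12,3)):   # sides against wood/other
    q,g=edge(S,(320,305),np.radians(d),120,160)
    if g>20: disc.append(onz(w,*q,.1422)[:2])
for d in range(-125,-55,3):
    q,g=edge(V,(320,305),np.radians(d),125,155)
    if g>12: disc.append(onz(w,*q,.1422)[:2])
for z in (.1422,):print("disc",fit(disc,.065),"tcp",robot.read_state()["position"])
E
```

```text
can r.072 (array([ 0.5616, -0.0472]), 34, np.float64(0.00091))
disc (array([ 0.559 , -0.0478]), 41, np.float64(0.00101)) tcp [ 0.56145205 -0.04668032  0.15127289]
```

move_arm(
  targets=[
    [[20,1.5,0.5],[0,0,0]],
    [[38,1.5,0.5],[0,0,0]],
    [[50,1.5,0.5],[0,0,0]],
    [[54,1.5,0.5],[0,0,0]],
    [[56,1.5,0.5],[0,0,0]],
    [[58,1.5,0.5],[0,0,0]],
    [[58,1.5,0.5],[0,0,0]],
  ],
)

```text
time: 12.97
position: [0.5638, -0.0467, 0.0938]
ee_rot: [0.42, 0.567, -0.417, 0.573]
wrist_force: [0.5, -0.7, -2.2]
width: 0.0147
```

move_arm(
  targets=[
    [[1,0,0],[0,0,0]],
    [[2,0,0],[0,0,0]],
    [[3,0,0],[0,0,0]],
    [[3,0,0],[0,0,0]],
  ],
)

```text
time: 13.3
position: [0.5638, -0.0468, 0.0908]
ee_rot: [0.42, 0.567, -0.417, 0.573]
wrist_force: [0.4, -0.1, -2.4]
width: 0.0146
```

move_arm(
  targets=[
    [[1,0,0],[0,0,0]],
    [[2,0,0],[0,0,0]],
    [[2,0,0],[0,0,0]],
  ],
)

```text
time: 13.55
position: [0.5641, -0.0468, 0.0891]
ee_rot: [0.42, 0.567, -0.417, 0.573]
wrist_force: [-0.2, -0.4, 1.0]
width: 0.0147
```

move_arm(
  targets=[
    [[1,0,0],[0,0,0]],
    [[2,0,0],[0,0,0]],
    [[2,0,0],[0,0,0]],
  ],
)

```text
time: 13.8
position: [0.5643, -0.0469, 0.0889]
ee_rot: [0.42, 0.566, -0.416, 0.574]
wrist_force: [-10.0, 0.5, 20.6]
width: 0.0149
```

The lugs are down on the ring at the expected riding height (TCP at 0.089). I'll let go, centre the jaws on the canister axis and regrip.

move_arm(
  targets=[
    [[-2,0,0],[0,0,0]],
    [[-2,0,0],[0,0,0]],
    [[-2,0,0],[0,0,0]],
    [[-2,0,0],[0,0,0]],
    [[-2,-3.5,0],[0,0,0]],
    [[-2,-3.5,0],[0,0,0]],
    [[-2,-3.5,0],[0,0,0]],
  ],
  claw=30,
)

```text
time: 14.38
position: [0.5607, -0.048, 0.0907]
ee_rot: [0.42, 0.566, -0.417, 0.574]
wrist_force: [-1.0, -0.2, 0.4]
width: 0.0301
```

```bash
python3 - <<'E'
from h import *
goal([.5605,-.0477,.089],-72.6);s=robot.read_state();print(s["wrist_force"],s["moment"])
robot.capture("wrist");print(robot.read_state()["position"])
E
```

```text
shift [ 1.7 -0.1 -0.3] rot [ 0.03  0.28 -0.59] jaw -72.6 -> -72.6 q6 1.12 pos [ 0.5607 -0.048   0.0907] t 14.38
[-1.02547084 -0.19928122  0.39801094] [0.04015396 0.02093849 0.04114215]
[ 0.56083417 -0.04795269  0.09077423]
```

move_arm(
  targets=[
    [[0,0,0],[0,0,0]],
    [[0,0,0],[0,0,0]],
    [[0,0,0],[0,0,0]],
    [[0,0,0],[0,0,0]],
    [[0,0,0],[0,0,0]],
    [[0,0,0],[0,0,0]],
  ],
  claw=5,
)

```text
time: 14.93
position: [0.5609, -0.0479, 0.0909]
ee_rot: [0.42, 0.566, -0.416, 0.574]
wrist_force: [-0.0, 0.3, 4.6]
width: 0.0146
```

move_arm(
  targets=[
    [[0.5,0,0],[-3,0,0]],
    [[0.5,0,0],[-6,0,0]],
    [[0.5,0,0],[-9,0,0]],
    [[0.5,0,0],[-12,0,0]],
    [[0.5,0,0],[-15,0,0]],
    [[0.5,0,0],[-15,0,0]],
  ],
)

```text
time: 15.43
position: [0.5613, -0.048, 0.0909]
ee_rot: [0.341, 0.616, -0.338, 0.625]
wrist_force: [-0.1, 0.0, 6.0]
width: 0.0147
```

move_arm(
  targets=[
    [[0,0,0],[-3,0,0]],
    [[0,0,0],[-6,0,0]],
    [[0,0,0],[-9,0,0]],
    [[0,0,0],[-12,0,0]],
    [[0,0,0],[-15,0,0]],
    [[0,0,0],[-15,0,0]],
  ],
)

```text
time: 15.93
position: [0.561, -0.048, 0.0904]
ee_rot: [0.256, 0.655, -0.254, 0.664]
wrist_force: [0.3, 0.4, -3.0]
width: 0.0144
```

```bash
python3 - <<'E'
from h import *
s=robot.read_state();goal([.5605,-.0477,.089]);print(s["wrist_force"],s["moment"])
E
```

```text
shift [ 1.4 -0.2 -0.6] rot [ 0.    0.57 -0.4 ] jaw -42.2 -> -42.2 q6 0.59 pos [ 0.561  -0.048   0.0904] t 15.93
[ 0.27003953  0.44523142 -2.97141478] [0.03482618 0.04083737 0.05297226]
```

The push vanished: force went from +6 to -3 N, so the lid now hangs in the grip over the slots. I'll let it drop and look.

move_arm(
  targets=[
    [[0,0,0],[0,0,0]],
    [[0,0,0],[0,0,0]],
    [[0,0,0],[0,0,0]],
    [[0,0,0],[0,0,0]],
    [[0,0,0],[0,0,0]],
  ],
  claw=26,
)

```text
time: 16.35
position: [0.5611, -0.048, 0.0905]
ee_rot: [0.256, 0.655, -0.254, 0.664]
wrist_force: [0.4, 0.4, -0.2]
width: 0.0262
```

```bash
python3 - <<'E'
from h import *
s=robot.read_state();print(s["wrist_force"],s["moment"],s["width"],s["position"])
w=robot.camera_params("wrist");im=robot.capture("wrist")[:,:,::-1].copy();cv2.imwrite("pics/w6.png",im);np.savez("w6.npz",**w)
E
```

```text
[ 0.39064732  0.36705091 -0.16367746] [0.02861447 0.00559208 0.02400054] 0.02619011983550247 [ 0.56106811 -0.04801623  0.09048264]
```

View pics/w6.png

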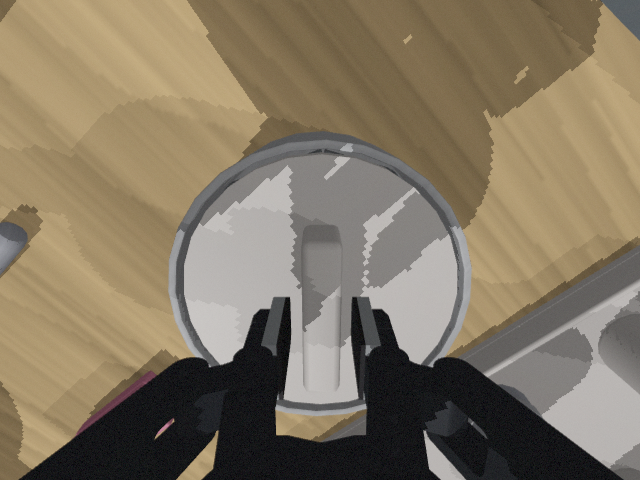

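The disc is now sunk flush inside the rim at (320,280), with an even gap all round and the bar at (301–342, 226–390). I lower 8 mm, regrip and turn clockwise.

move_arm(
  targets=[
    [[3,0,0],[0,0,0]],
    [[6,0,0],[0,0,0]],
    [[8,0,0],[0,0,0]],
    [[8,0,0],[0,0,0]],
  ],
)

```text
time: 16.73
position: [0.5609, -0.0479, 0.0818]
ee_rot: [0.256, 0.656, -0.254, 0.663]
wrist_force: [0.2, 0.7, -0.4]
width: 0.0264
```

move_arm(
  targets=[
    [[0,0,0],[0,0,0]],
    [[0,0,0],[0,0,0]],
    [[0,0,0],[0,0,0]],
    [[0,0,0],[0,0,0]],
    [[0,0,0],[0,0,0]],
  ],
  claw=5,
)

```text
time: 17.15
position: [0.561, -0.048, 0.082]
ee_rot: [0.256, 0.656, -0.254, 0.664]
wrist_force: [1.3, -0.3, 1.4]
width: 0.0146
```

move_arm(
  targets=[
    [[0,0,0],[3,0,0]],
    [[0,0,0],[6,0,0]],
    [[0,0,0],[9,0,0]],
    [[0,0,0],[12,0,0]],
    [[0,0,0],[15,0,0]],
    [[0,0,0],[18,0,0]],
    [[0,0,0],[20,0,0]],
    [[0,0,0],[20,0,0]],
  ],
)

```text
time: 17.82
position: [0.5609, -0.0479, 0.0819]
ee_rot: [0.368, 0.601, -0.364, 0.609]
wrist_force: [-1.1, 1.2, 2.7]
width: 0.0144
```

```bash
python3 - <<'E'
from h import *
s=robot.read_state();print(s["wrist_force"],s["moment"],s["width"],s["position"],jaw(s))
E
```

```text
[-1.05238755  1.21385063  2.68751104] [ 0.03196732  0.37632314 -0.07416387] 0.01444471383246254 [ 0.56086101 -0.04790934  0.08192852] -62.36175675997365
```

move_arm(
  targets=[
    [[0,0,0],[3,0,0]],
    [[0,0,0],[6,0,0]],
    [[0,0,0],[9,0,0]],
    [[0,0,0],[12,0,0]],
    [[0,0,0],[15,0,0]],
    [[0,0,0],[18,0,0]],
    [[0,0,0],[20,0,0]],
    [[0,0,0],[20,0,0]],
  ],
)

```text
time: 18.48
position: [0.5608, -0.0478, 0.0819]
ee_rot: [0.468, 0.529, -0.463, 0.535]
wrist_force: [-1.8, 1.5, 1.7]
width: 0.0146
```

```bash
python3 - <<'E'
from h import *
s=robot.read_state();print(s["wrist_force"],s["moment"],s["width"],s["position"],jaw(s))
E
```

```text
[-1.80828965  1.53976731  1.71853355] [ 0.12796603  0.3095692  -0.18570174] 0.014583662649278503 [ 0.56077508 -0.04776953  0.08193549] -82.37512894007666
```

move_arm(
  targets=[
    [[0,0,0],[2,0,0]],
    [[0,0,0],[4,0,0]],
    [[0,0,0],[5,0,0]],
    [[0,0,0],[5,0,0]],
  ],
)

```text
time: 18.82
position: [0.5608, -0.0477, 0.082]
ee_rot: [0.49, 0.508, -0.486, 0.515]
wrist_force: [-0.3, 0.8, 1.7]
width: 0.0144
```

```bash
python3 - <<'E'
from h import *
s=robot.read_state();print(s["wrist_force"],s["moment"],s["width"],s["position"],jaw(s))
E
```

```text
[-0.29602127  0.78242887  1.66174554] [-0.02011926  0.24708617  0.02137137] 0.014413241767636854 [ 0.56075623 -0.04774426  0.08195664] -87.31880027736482
```

move_arm(
  targets=[
    [[0,0,0],[1.5,0,0]],
    [[0,0,0],[3,0,0]],
    [[0,0,0],[4,0,0]],
    [[0,0,0],[4,0,0]],
  ],
)

```text
time: 19.15
position: [0.5604, -0.0477, 0.0819]
ee_rot: [0.507, 0.492, -0.503, 0.498]
wrist_force: [-5.1, 0.7, 4.9]
width: 0.0146
```

```bash
python3 - <<'E'
from h import *
s=robot.read_state();print(s["wrist_force"],s["moment"],s["width"],s["position"],jaw(s),s["joint_torque"][5])
E
```

```text
[-5.13045441  0.66886469  4.89119419] [0.04806515 0.99640305 1.30078175] 0.01458837400099759 [ 0.56037621 -0.04767836  0.08189331] -91.20309323821697 1.6938098520040512
```

The stop is felt: 1.3 N m after 49° (0.70 rad plus the play). I release and retreat.

move_arm(
  targets=[
    [[0,0,0],[0,0,0]],
    [[0,0,0],[0,0,0]],
    [[0,0,0],[0,0,0]],
    [[0,0,0],[0,0,0]],
    [[-20,0,0],[0,0,0]],
    [[-50,0,0],[0,0,0]],
    [[-90,0,0],[0,0,0]],
    [[-120,-30,0],[0,0,0]],
    [[-120,-50,0],[0,0,0]],
    [[-120,-50,0],[0,0,0]],
    [[-120,-50,0],[0,0,0]],
  ],
  claw=30,
)

```text
time: 20.07
position: [0.5091, -0.0465, 0.202]
ee_rot: [0.508, 0.491, -0.503, 0.498]
wrist_force: [0.9, -0.5, 0.1]
width: 0.0301
```

```bash
python3 - <<'E'
from h import *
s=robot.read_state();print(s["wrist_force"],s["width"],s["position"])
w=robot.camera_params("wrist");im=robot.capture("wrist")[:,:,::-1].copy();cv2.imwrite("pics/w7.png",im);np.savez("w7.npz",**w)
for z in(.1,.108):print(proj(w,[.5606,-.0478,z]))
E
```

```text
[ 0.88401429 -0.511177    0.06777312] 0.03007547846765836 [ 0.50907255 -0.04650085  0.20197799]
[320.25351409 163.32091598]
[320.26554331 164.927787  ]
```

View pics/w7.png

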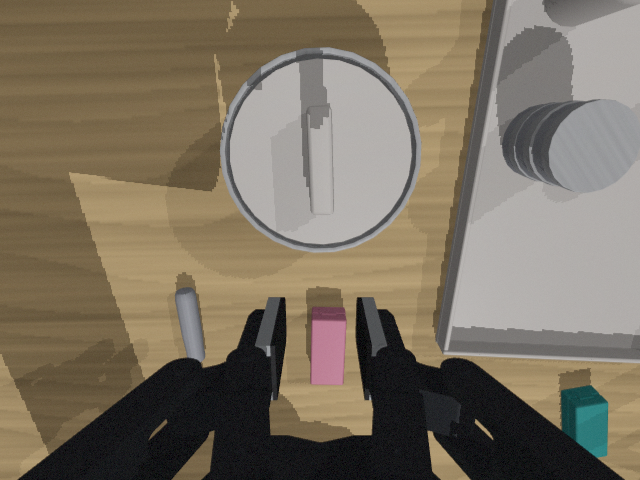

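The lid sits flush and concentric in the rim at (320,150). The bar, at about (320,160), is where it should project when seated. The tins, spoon and look-alikes stand untouched.

```bash
python3 -c "
from workcell import robot
print(robot.sign_off())"
```

```text
the job is handed in; nothing more can be done
None
```

The job is done and handed in after about 20 s of the 64 s allowed. No verdict was reported.

- **Splitter:** I put the steel splitter on the canister floor and let go once contact was felt (force from -1.7 to +2.6 N). A wrist picture showed it lying flat and central.
- **Lid drop:** I laid the lid on the ring and turned it about 30° anticlockwise under light pressure. The push then vanished (+6 to -3 N), and when I let go the lid sank flush, as the picture showed.
- **Locking:** I turned the lid 49° clockwise to a hard stop (1.3 N m), which matches 0.70 rad of ring travel plus the play.

**Last check:** the final picture shows the lid flush and concentric. The gripper is clear, and the items in that view look undisturbed. I did not look again at the bottles, mug or glasses case after the last move.

**Discrepancies:**
- The lock angle can't be read directly. The bar sits about 2° off the jaw direction at the stop, so a small slip is likely. Even with that slip and the most play, the ring should be at about 0.67 rad, above the 0.58 needed.
- One automatic rim fit from the top camera was poor: few points, and about 4 mm off. I used the wrist-camera fit instead.

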